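# Check the rim and the sprung lid of a rod case

## Task

Check the long rod case: take the spring-foot gauge from its tray and slide its shoe along the case's flat front rim from the handle end right through to the hinge end, keeping the gauge upright and its spring pressed part-way in all the way without bottoming it, and then stand the gauge back upright in its tray and let go of it; the lid stays shut so far. Then lift the sprung lid by its bar handle until it lies level with the set arm (the blade on the same hinge behind the lid), and finish while still gripping the bar and holding the lid at that angle: do not let go. Leave the set arm and the things standing around as they are.

Things in the scene. Friction and masses are not known exactly. Their poses are not given: they have to be found in the camera images.
- case: Long grey metal case fixed to the surface, 80 mm deep (x), 150 long (y), 50 high. Origin: centre of its underside; z up, y along its length from the handle end to the hinge end (robot's left), x away from the robot. The lid covers x = -11 to +27 mm, its top at z = 56. Behind it (x = 30 to 40) stand the set arm and a graduated arc, up to z = 150.
- rim_mid (a point): Middle of the case's bright flat front rim (the side nearest the robot), on its top face, 50 mm above the surface; axes as the case's. The rim is level, 27 mm wide (x) and runs 75 either way along y: -y to the handle end, +y to the hinge end.
- lid_hinge (a point): Point on the lid's hinge axis (case frame x = 8, y = 66, z = 50). The axis runs along the case's x.
- lid_handle (a point): Middle of the lid's bar handle: round bar of 12 mm diameter along the case's x, 48 mm free between its two side rods, 42 mm beyond the lid's -y end, 56 above the surface when shut, 194 from the hinge axis. Pinch it from above across the bar (along the case's y); it may turn in the pads as the lid rises, so the gripper can keep pointing down, or lean towards the robot to clear the jar.
- lid (a joint): Lid angle in rad: 0 shut, grows as the handle end rises, stop at 1.2. A spring shuts it: about 3 N upward at the handle starts it, about 7 N holds it at 0.65 rad.
- lid_edge (a point): Point on the lid's back edge, 130 mm from the hinge axis; its axes turn with the lid.
- set_arm (a joint): Angle of the set arm in rad, on the same axis and scale as joint lid (the lid is level with it when both values are equal), between 0.40 and 0.65; stiff, stays where it is set.
- set_arm_tip (a point): Round tip of the set arm, a thin dark blade behind the lid, 130 mm from the hinge axis; its axes turn with the arm, and are parallel to those of point lid_edge when the lid is level with it.
- tray: Square open tray, 66 x 66 mm outside, walls 3 thick and 10 high, floor 3 thick, fixed to the surface to the right. Origin: centre of its underside.
- gauge: Spring-foot gauge standing in the tray, about 160 g: square body 26 x 26 mm from 30 to 80 above its sole, short knob to 85, and a shoe at the bottom on a spring. Origin: centre of the sole when the spring is not pressed; z up through the body, y along the shoe. Grip the square body about 58 above the sole, on either pair of faces.
- gauge_sole (a point): Centre of the shoe's flat sole. The shoe is 20 mm (gauge x) by 34 (gauge y), 8 thick.
- gauge_foot (a joint): How far the spring is pressed in, m: 0 free, 0.012 bottomed. Takes 2.8 N to start and 7 N at the bottom. Along the rim keep it between about 0.002 and 0.011.
- eyepiece: Bystander: spare microscope eyepiece, 34 mm wide, 45 tall, black knurl on top, on the right behind the tray. Origin: centre of its underside.
- dropper: Bystander: dropper bottle, 29 mm wide, 93 tall, on the right beside the bell jar's base. Origin: centre of its underside.
- tin: Bystander: round tin, 58 mm wide, 36 tall, behind the case. Origin: centre of its underside.
- ring: Bystander: flat clamp ring, 69 mm wide, 8 tall, behind the tin. Origin: centre of its underside.

How it is judged:
On the way, in this order (a step that is already met when the one before it is completed fails the run):
1. the gauge's shoe is on the front rim, at the handle end, spring part-way in, gauge upright, lid shut (y of gauge_sole in the frame of case between -0.064 and -0.032 m and x of gauge_sole in the frame of case between -0.036 and -0.017 m and z of gauge_sole in the frame of case between 0.045 and 0.056 m and value of joint gauge_foot between 0.0015 and 0.0112 m and angle between gauge's own z axis and vertical below 0.2 rad and contact force between gauge and case above 1.5 N and value of joint lid below 0.06 rad), for 0.1 s.
2. the gauge's shoe is on the front rim, a quarter of the way along, spring part-way in, gauge upright, lid shut (y of gauge_sole in the frame of case between -0.03 and -0.012 m and x of gauge_sole in the frame of case between -0.036 and -0.017 m and z of gauge_sole in the frame of case between 0.045 and 0.056 m and value of joint gauge_foot between 0.0015 and 0.0112 m and angle between gauge's own z axis and vertical below 0.2 rad and contact force between gauge and case above 1.5 N and value of joint lid below 0.06 rad), for 0.1 s.
3. the gauge's shoe is on the front rim, at the middle, spring part-way in, gauge upright, lid shut (y of gauge_sole in the frame of case between -0.009 and 0.009 m and x of gauge_sole in the frame of case between -0.036 and -0.017 m and z of gauge_sole in the frame of case between 0.045 and 0.056 m and value of joint gauge_foot between 0.0015 and 0.0112 m and angle between gauge's own z axis and vertical below 0.2 rad and contact force between gauge and case above 1.5 N and value of joint lid below 0.06 rad), for 0.1 s.
4. the gauge's shoe is on the front rim, three quarters of the way along, spring part-way in, gauge upright, lid shut (y of gauge_sole in the frame of case between 0.012 and 0.03 m and x of gauge_sole in the frame of case between -0.036 and -0.017 m and z of gauge_sole in the frame of case between 0.045 and 0.056 m and value of joint gauge_foot between 0.0015 and 0.0112 m and angle between gauge's own z axis and vertical below 0.2 rad and contact force between gauge and case above 1.5 N and value of joint lid below 0.06 rad), for 0.1 s.
5. the gauge's shoe is on the front rim, at the hinge end, spring part-way in, gauge upright, lid shut (y of gauge_sole in the frame of case between 0.032 and 0.064 m and x of gauge_sole in the frame of case between -0.036 and -0.017 m and z of gauge_sole in the frame of case between 0.045 and 0.056 m and value of joint gauge_foot between 0.0015 and 0.0112 m and angle between gauge's own z axis and vertical below 0.2 rad and contact force between gauge and case above 1.5 N and value of joint lid below 0.06 rad), for 0.1 s.
6. the gauge stands upright in its tray again, let go, the lid still shut (x of gauge in the frame of tray between -0.022 and 0.022 m and y of gauge in the frame of tray between -0.022 and 0.022 m and z of gauge in the frame of tray below 0.008 m and angle between gauge's own z axis and vertical below 0.12 rad and contact force between the fingers and gauge below 0.1 N and linear speed of gauge below 0.02 m/s and value of joint lid below 0.06 rad), for 0.2 s.
At the end, for the whole second after the job is handed in: The lid is at rest within 4 degrees (0.07 rad) of the set arm, held by the fingers gripping the middle of its bar handle (over 1.5 N, grasp point within 35 mm of the middle of the bar); the set arm is where it was (6 mm); the gauge stands upright, let go, within 22 mm of the middle of its tray (angle between the y axis of lid_edge and the y axis of set_arm_tip, either way round below 0.07 rad and value of joint lid above 0.25 rad and contact force between the fingers and case above 1.5 N and distance between the grasp point and lid_handle below 0.035 m and velocity of joint lid between -0.05 and 0.05 rad/s and distance of set_arm_tip from where it was at the start of the episode below 0.006 m and x of gauge in the frame of tray between -0.022 and 0.022 m and y of gauge in the frame of tray between -0.022 and 0.022 m and z of gauge in the frame of tray below 0.008 m and angle between gauge's own z axis and vertical below 0.12 rad and contact force between the fingers and gauge below 0.1 N and linear speed of gauge below 0.02 m/s); the arm keeps its last pose, push and grip.
It fails at once if a bystander is moved more than 15 mm (distance of any of eyepiece, dropper, tin, ring from where it was at the start of the episode above 0.015 m).
It fails at once if the gauge is rammed onto the case with over 25 N (contact force between gauge and case above 25 N).
It fails at once if the set arm is moved by more than 10 mm (distance of set_arm_tip from where it was at the start of the episode above 0.01 m).
It also fails if it takes over 66 s, if anything falls off the work surface, if the arm or the gripper's body presses on something with over 40 N, if the wrist force passes 120 N, or if a joint passes its speed limit or range.

## Robot

A 7-joint arm with a two-finger parallel gripper is mounted at the origin on a cart in front of the work surface, level with it; the furniture and walls round the work are solid. World frame = base frame: x ahead of the robot, y to its left, z up, the work surface at z = 0. Lengths are in m, angles in rad, forces in N, time in s.
With the tool pointing down it reaches from about 0.425 to 0.825 m from the base axis. Payload 3.6 kg.
Tool frame: the origin (TCP) lies between the finger pads; the fingertips stand 17 mm ahead of it and the grasp point (between the pads) lies 2 mm behind it; y points along the fingers, z is the direction in which the jaws open and shut, and the axes are right-handed (so a half turn about y gives the same grasp; the last joint's range is limited). The gripper opens to 93 mm and grips with 3 to 60 N. Pads are 15 mm wide; open, the fingers measure 128 mm over their backs; the gripper's body (75 mm by 188 mm) begins 65 mm behind the grasp point.
Start: joints at [-1.262, 0.615, -0.013, 1.423, 0.008, 1.103, -0.04], TCP at [0.214, 0.614, 0.236] pointing down, gripper open.
Joint ranges: [-3.12, 3.12], [-0.3, 2.06], [-1.34, 1.32], [0.26, 2.42], [-1.36, 4.5], [0.01, 1.98], [-2.84, 2.84]. Speed limits (rad/s): [2.79, 2.79, 3.14, 3.14, 3.14, 3.14, 3.14].

## Interface

Orientations are given as [roll, pitch, yaw] about the fixed x, y, z axes, in that order (R = Rz(yaw) Ry(pitch) Rx(roll)).
In Python, from bench import telemetry, eyes, finish_job gives the robot as it stands.
- The arm moves only by the tool move_arm, never from a script. Its argument "commands" is a list of rows, each a list of 2 entries, a list of its own where there are three numbers: the shift along the tool's x, y, z in units of 40 mm (1.0 is 40 mm), then the turn about the tool's y in units of 5 degrees (1.0 is 5 degrees). In form: [[[tx, ty, tz], twist], ...]. A call has 1 to 8 rows; each row is the pose to reach, as a shift and turn from the pose commanded when the call began, along the tool's axes at that moment; what a row does not reach only later rows make up. A row lasts 1/8 s, in which the tool goes at most 62.5 mm and 10.7 degrees, less where a joint would pass 70% of its speed; a pose out of reach is approached as far as the arm can. A call with a gripper value outside its range is refused whole. "jaw" is the closure, from -1 (fully open) to 1 (shut), so that 0 is half open, set as the call begins (left out, the last holds). The fingers move at their own pace and stop on an object; "squeeze" is the grip in N (left out, the last holds). Time passes only in rows, so rows that repeat a pose let the fingers close. It gives the time, the measured TCP pose, the force and the opening at its end, in the units of the state.
- telemetry.get_state(): the state, without advancing time (a new reading comes with each control period).
- eyes.capture(name): name is "side" or "top"; returns the picture (400x640x3 uint8, blue, green, red); there is no depth.
- eyes.camera_info(name): a dict with "camera_matrix" (3x3 intrinsics, pixels), "R" (3x3) and "t" (3): a world point X has camera coordinates R X + t. Camera axes: x right, y down, z forward; pixel columns grow to the right and rows downward; lengths in m; the calibration is good to about 2 mm. A picture is of the moment at which its call begins. camera_info takes no time and is no camera call.
- finish_job(): hands the job in, once; it reports no verdict.
The state is a dict: "t": time; "joint_pos": joint angles; "qd": joint speeds; "joint_efforts": joint torques, N m; "tool_pos": TCP position; "tcp_rot": TCP orientation; "force": force on the tool from outside, world axes, zero at the start; "moment": the same for the moment, N m; "width": finger opening in m.
Only numpy, scipy, OpenCV 4.12 (cv2) and the standard library are available. Lean on these libraries where they do the work, as an engineer would, in place of code of your own. Each camera call takes 0.05 s, during which the arm holds its last target.

## Working session

There is one attempt and no reset: what is moved stays moved. The work goes in short steps, Python scripts to look and compute and a tool call to move; the robot and the scene stay as the last step left them, time stands still between calls to the robot, and variables do not carry over. Pictures are saved under pics/ and viewed, and the job is handed in when it is done.

Besides the shell and the picture viewer there is one more tool, called in YAML: its name, and indented under it one key for each argument. move_arm: Moves the arm, as the interface text tells. Its arguments: {"type":"object","properties":{"commands":{"type":"array","items":{"type":"array"}},"jaw":{"type":"number"},"squeeze":{"type":"number"}},"required":["commands"]}

```bash
ls; mkdir -p pics
python3 - <<'E'
from bench import telemetry, eyes
import cv2
print(telemetry.get_state())
for n in("side","top"):
    cv2.imwrite(f"pics/{n}0.png",eyes.capture(n)); print(n,eyes.camera_info(n))
E
```

```text
pics
{'t': 0.0, 'joint_pos': array([-1.26154191,  0.61593108, -0.01265274,  1.42488686,  0.00809544,
        1.10335826, -0.04041287]), 'qd': array([ 0.00037757,  0.00040253,  0.00133703, -0.00037633,  0.00232734,
       -0.00132694, -0.00010733]), 'joint_efforts': array([-3.17375416e-04, -4.58950353e+01,  2.08955621e-01, -1.65735072e+01,
       -6.10909774e-02,  2.05798703e-02,  2.36304595e-04]), 'tool_pos': array([0.21389138, 0.61302095, 0.23447728]), 'tcp_rot': array([-1.57333020e+00, -1.05095781e-05, -3.35673191e-01]), 'force': array([ 0.83939123, -0.03910814,  0.07183493]), 'moment': array([-0.03739663, -0.04415126,  0.00840084]), 'width': 0.09299043735747975}
side {'camera_matrix': array([[445.87854507,   0.        , 312.17787115],
       [  0.        , 445.87854507, 203.52369041],
       [  0.        ,   0.        ,   1.        ]]), 'R': array([[ 0.99526328, -0.09408328,  0.02448159],
       [-0.01230579, -0.37172219, -0.92826245],
       [ 0.09643433,  0.92356426, -0.37111921]]), 't': array([-0.55880562,  0.11179343,  0.80064265])}
top {'camera_matrix': array([[460.92034339,   0.        , 322.78537668],
       [  0.        , 460.92034339, 205.42930469],
       [  0.        ,   0.        ,   1.        ]]), 'R': array([[ 0.11113399, -0.99380333,  0.00204364],
       [-0.97124769, -0.10904685, -0.21162871],
       [ 0.21054017,  0.02153426, -0.977348  ]]), 't': array([0.10307371, 0.57594573, 1.06539957])}
```

View pics/side0.png

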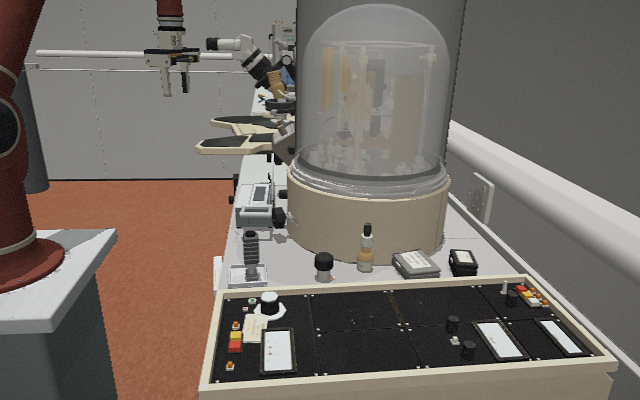

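View pics/top0.png

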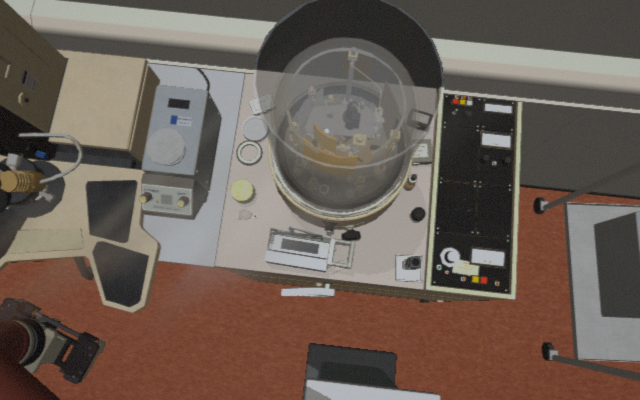

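The side view shows the tray and gauge at about (250,260), the case at (257,205) and the jar behind it. In the top view the case is at (300,248), its handle at (342,253), and the tray at (408,267). I'll zoom in.

Run:
```python
import cv2
a=cv2.imread("pics/top0.png"); cv2.imwrite("pics/topz.png",cv2.resize(a[215:295,255:435],None,fx=4.4,fy=4.4,interpolation=cv2.INTER_CUBIC))
a=cv2.imread("pics/side0.png"); cv2.imwrite("pics/sidez.png",cv2.resize(a[155:295,210:350],None,fx=4.2,fy=4.2,interpolation=cv2.INTER_CUBIC))
```

```text
(no output)
```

View pics/topz.png

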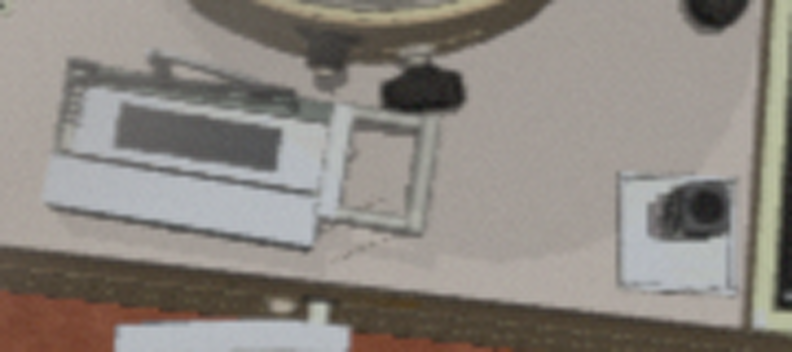

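View pics/sidez.png

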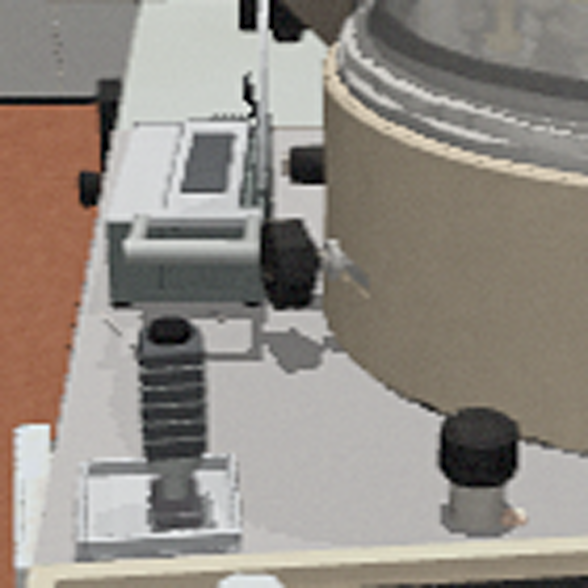

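```bash
cat > h.py <<'E'
import numpy as np
from bench import eyes
def P(n,u,v,z):
    c=eyes.camera_info(n);K,R,t=c["camera_matrix"],np.array(c["R"]),np.array(c["t"])
    d=R.T@np.linalg.inv(K)@[u,v,1]; o=-R.T@t
    return o+d*(z-o[2])/d[2]
def ray(n,u,v):
    c=eyes.camera_info(n);K,R,t=c["camera_matrix"],np.array(c["R"]),np.array(c["t"])
    d=R.T@np.linalg.inv(K)@[u,v,1];return -R.T@t,d/np.linalg.norm(d)
def tri(a,b):
    (o,d),(p,e)=ray(*a),ray(*b)
    s=np.linalg.lstsq(np.c_[d,-e],p-o,rcond=None)[0]
    x,y=o+d*s[0],p+e*s[1];return (x+y)/2,np.linalg.norm(x-y)
def proj(n,X):
    c=eyes.camera_info(n);p=c["camera_matrix"]@(np.array(c["R"])@X+np.array(c["t"]));return p[:2]/p[2]
E
python3 - <<'E'
from h import *
np.set_printoptions(precision=4,suppress=True)
T=lambda x,y,z:P("top",255+(x+.5)/4.4-.5,215+(y+.5)/4.4-.5,z)
S=lambda x,y,z:P("side",210+(x+.5)/4.2-.5,155+(y+.5)/4.2-.5,z)
for n,q,z in [("rimFhinge",(45,207),.05),("rimFhandle",(310,247),.05),("rimBhinge",(53,155),.05),("rimBhandle",(322,191),.053),("bar back end",(436,112),.056),("bar front end",(421,230),.056)]: print(n,T(*q,z))
print("tray",[T(*q,.01) for q in[(620,172),(739,179),(735,295),(617,288)]], np.mean([T(*q,.01) for q in[(620,172),(739,179),(735,295),(617,288)]],0))
print("knob top",T(707,208,.088))
sp=lambda x,y:(210+(x+.5)/4.2-.5,155+(y+.5)/4.2-.5)
print("knob side",S(169,328,.088))
tp=lambda x,y:(255+(x+.5)/4.4-.5,215+(y+.5)/4.4-.5)
print(tri(("top",*tp(707,208)),("side",*sp(169,328))))
print("tray side",[S(*q,.01) for q in [(83,460),(240,455),(241,545),(77,548)]])
print("case side: front handle top corner",S(107,222,.05),"bar ends",S(128,245,.056),S(258,237,.056))
E
```

```text
rimFhinge [0.4102 0.29   0.05  ]
rimFhandle [0.4048 0.1436 0.05  ]
rimBhinge [0.439  0.2895 0.05  ]
rimBhandle [0.4355 0.1404 0.053 ]
bar back end [0.4852 0.0829 0.056 ]
bar front end [0.4201 0.0847 0.056 ]
tray [array([ 0.4694, -0.027 ,  0.01  ]), array([ 0.473 , -0.0946,  0.01  ]), array([ 0.4076, -0.0966,  0.01  ]), array([ 0.4042, -0.0304,  0.01  ])] [ 0.4385 -0.0621  0.01  ]
knob top [ 0.4457 -0.0627  0.088 ]
knob side [ 0.4477 -0.066   0.088 ]
(array([ 0.4467, -0.063 ,  0.0865]), np.float64(0.0017020608913682737))
tray side [array([ 0.4077, -0.0326,  0.01  ]), array([ 0.475 , -0.0316,  0.01  ]), array([ 0.4754, -0.1042,  0.01  ]), array([ 0.4107, -0.1028,  0.01  ])]
case side: front handle top corner [0.4083 0.1397 0.05  ] bar ends [0.4215 0.0953 0.056 ] [0.4844 0.103  0.056 ]
```

Run:
```python
from h import *
np.set_printoptions(precision=4,suppress=True)
print("console corner",tri(("top",428.5,289.5),("side",220,290)), tri(("top",515,297),("side",203,388)))
print("eyepiece",tri(("top",418,214),("side",323,257)),P("side",323,279,0))
print("jar base front rim", P("top",330,218,.1),P("top",360,218,.1))
import cv2
a=cv2.imread("pics/top0.png")[255:290,385:440]; b=cv2.imread("pics/side0.png")[220:300,200:290]
cv2.imwrite("pics/tz2.png",cv2.resize(a,None,fx=14,fy=14,interpolation=cv2.INTER_CUBIC))
cv2.imwrite("pics/sz2.png",cv2.resize(b,None,fx=7,fy=7,interpolation=cv2.INTER_CUBIC))
```

```text
console corner (array([ 0.3946, -0.1145,  0.008 ]), np.float64(0.008176979433838771)) (array([ 0.3975, -0.3274,  0.0082]), np.float64(0.0029298649357908267))
eyepiece (array([ 0.5715, -0.0704,  0.0405]), np.float64(0.002573998109772066)) [ 0.5734 -0.076   0.    ]
jar base front rim [0.5245 0.1455 0.1   ] [0.5324 0.0756 0.1   ]
```

View pics/tz2.png

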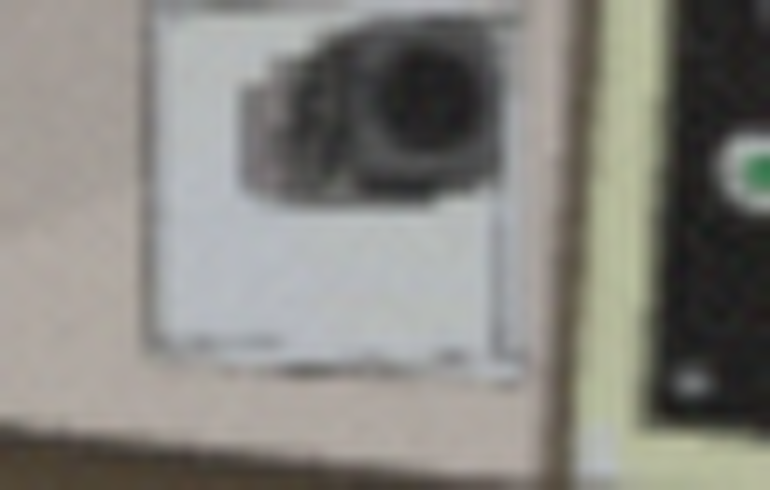

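View pics/sz2.png

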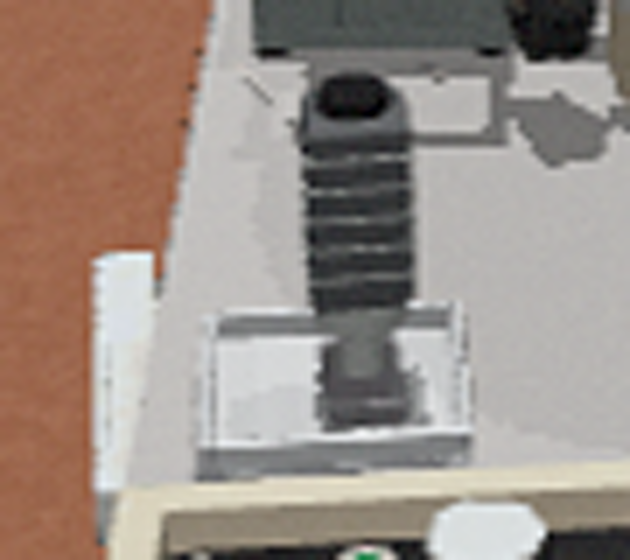

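```bash
cat >> h.py <<'E'
from bench import telemetry
def rows(*wps,yaw=None,p0=None):
    """wps: world TCP targets (x,y,z[,yaw]) -> rows from the measured pose, current tool axes"""
    from scipy.spatial.transform import Rotation as Ro
    s=telemetry.get_state(); p=np.array(s["tool_pos"]); r=Ro.from_euler("xyz",s["tcp_rot"]); M=r.as_matrix()
    y0=s["tcp_rot"][2]
    print("t %.2f pos"%s["t"],p.round(4),"rot",np.round(s["tcp_rot"],3),"F",np.round(s["force"],2),"w %.4f"%s["width"])
    for w in wps:
        q=M.T@(np.array(w[:3])-p)/.04
        tw=-np.degrees((w[3]-y0))/5 if len(w)>3 else 0
        print("[[%.2f,%.2f,%.2f],%.2f]"%(*q,tw))
E
python3 - <<'E'
from h import *
print(tri(("top",130,305),("side",197,148)))
rows((.227,.517,.236,-.25),(.24,.42,.236,-.15),(.285,.365,.236,-.05),(.33,.31,.23,-.037),(.375,.255,.23,-.037),(.42,.2,.23,-.037))
E
```

```text
(array([0.27048646, 0.58602781, 0.06283369]), np.float64(0.008064353447463887))
t 0.10 pos [0.2139 0.6131 0.2346] rot [-1.573 -0.    -0.336] F [-0.56 -0.33 -0.53] w 0.0930
[[1.10,-0.03,-2.16],-0.98]
[[2.21,-0.02,-4.34],-2.13]
[[3.72,-0.02,-5.27],-3.27]
[[5.24,0.13,-6.20],-3.42]
[[6.75,0.13,-7.13],-3.42]
[[8.27,0.13,-8.05],-3.42]
```

move_arm:
  commands:
    - [[0.55,0,-1.1],-0.5]
    - [[1.1,0,-2.2],-1]
    - [[1.65,0,-3.2],-1.6]
    - [[2.2,0,-4.3],-2.1]
    - [[3.4,0,-5.1],-2.8]
    - [[4.7,0.1,-5.9],-3.4]
    - [[6.0,0.1,-6.65],-3.4]
    - [[7.2,0.1,-7.4],-3.4]
  jaw: -1
  squeeze: 15

```text
t: 1.1
tool_pos: [0.3896, 0.2375, 0.2316]
tcp_rot: [-1.571, 0.0, -0.04]
force: [-0.1, 0.1, 0.7]
width: 0.0928
```

Run:
```python
from h import *
rows((.42,.2,.23,-.037),(.44,-.0,.22,0),(.4462,-.0645,.16,0.02),(.4462,-.0645,.12,0.02))
```

```text
t 1.10 pos [0.3896 0.2375 0.2316] rot [-1.571  0.    -0.04 ] F [-0.09  0.06  0.7 ] w 0.0928
[[0.80,0.04,-0.91],-0.03]
[[1.49,0.29,-5.88],-0.45]
[[1.71,1.79,-7.49],-0.68]
[[1.71,2.79,-7.49],-0.68]
```

move_arm:
  commands:
    - [[0.8,0,-0.9],0]
    - [[1.0,0.1,-2.2],0]
    - [[1.2,0.2,-3.6],0]
    - [[1.35,0.2,-5.0],0]
    - [[1.5,0.3,-6.3],0]
    - [[1.7,0.8,-7.5],0]
    - [[1.7,1.8,-7.5],0]
    - [[1.7,1.8,-7.5],0]

```text
t: 2.1
tool_pos: [0.4425, -0.0633, 0.1576]
tcp_rot: [-1.57, 0.007, -0.04]
force: [0.1, 0.5, -0.6]
width: 0.0929
```

Run:
```python
from h import *
import cv2
for n in("side","top"):
    a=eyes.capture(n)
    a=a[150:300,190:370] if n=="side" else a[215:305,330:460]
    cv2.imwrite(f"pics/{n}1.png",cv2.resize(a,None,fx=4,fy=4,interpolation=cv2.INTER_CUBIC))
rows((.4462,-.0645,.059))
```

```text
t 2.20 pos [ 0.4449 -0.0625  0.16  ] rot [-1.57   0.    -0.038] F [ 0.5  -0.8   0.97] w 0.0930
[[0.03,2.53,-0.05],0.00]
```

View pics/side1.png

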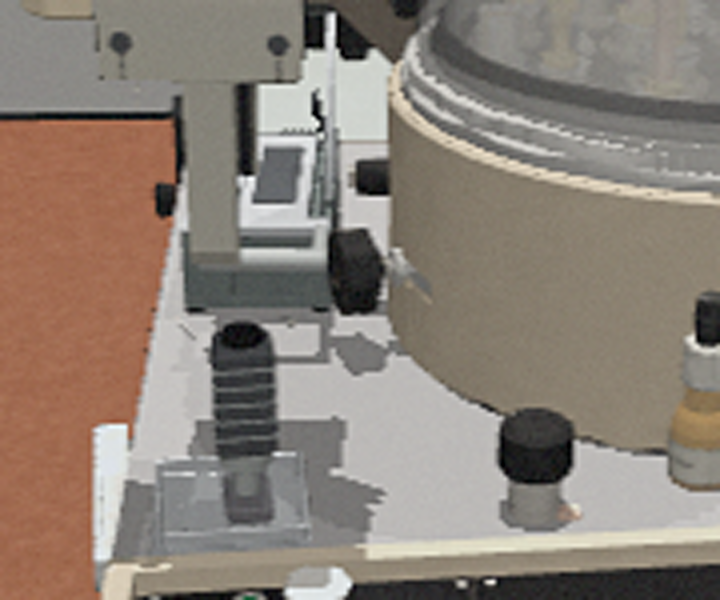

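View pics/top1.png

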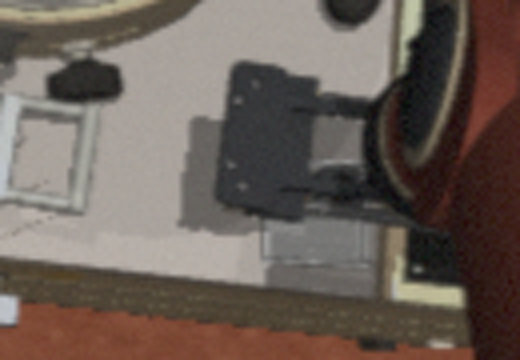

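The side view shows the fingers straddling the gauge: the near finger is at zoom (213,180) and the knob at (243,337). The top view is covered by the arm. Descending and gripping.

move_arm:
  commands:
    - [[0.03,0.8,-0.05],0]
    - [[0.03,1.6,-0.05],0]
    - [[0.03,2.2,-0.05],0]
    - [[0.03,2.53,-0.05],0]
    - [[0.03,2.53,-0.05],0]

```text
t: 2.82
tool_pos: [0.4464, -0.0647, 0.0588]
tcp_rot: [-1.571, -0.0, -0.038]
force: [-0.6, 0.5, 0.9]
width: 0.093
```

move_arm:
  commands:
    - [[0,0,0],0]
    - [[0,0,0],0]
    - [[0,0,0],0]
    - [[0,0,0],0]
    - [[0,0,0],0]
    - [[0,0,0],0]
    - [[0,0,0],0]
    - [[0,0,0],0]
  jaw: 1
  squeeze: 20

```text
t: 3.82
tool_pos: [0.446, -0.065, 0.0585]
tcp_rot: [-1.571, -0.0, -0.039]
force: [0.5, 0.2, 0.4]
width: 0.0273
```

Run:
```python
from h import *
import cv2
a=eyes.capture("side")[150:300,190:370]
cv2.imwrite("pics/side2.png",cv2.resize(a,None,fx=4,fy=4,interpolation=cv2.INTER_CUBIC))
rows((.4462,-.0645,.059))
```

```text
t 3.88 pos [ 0.446  -0.065   0.0585] rot [-1.571 -0.    -0.039] F [-0.25  0.83 -0.17] w 0.0271
[[0.01,-0.01,0.01],0.00]
```

View pics/side2.png

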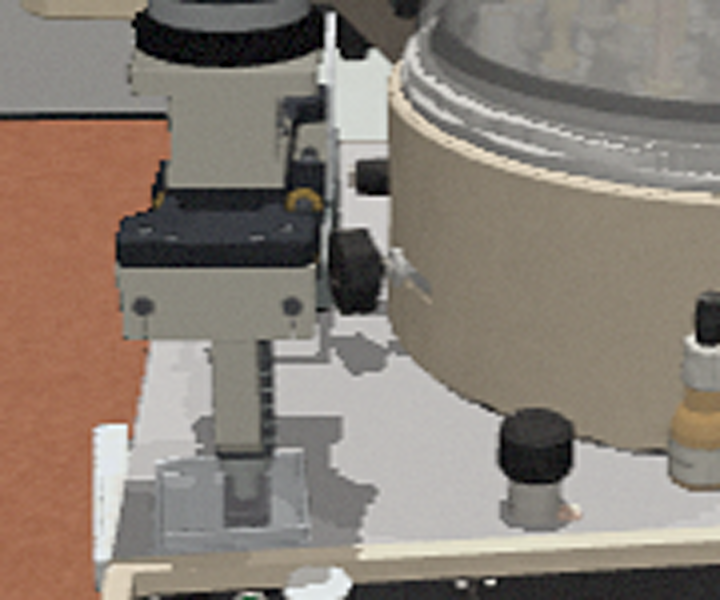

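Gripped at width 27 mm. The side view puts the shoe centre at about zoom x 248 and the finger at 239, so the gauge sits about 2–3 mm further in +x than the TCP.

move_arm:
  commands:
    - [[0,-0.7,0],0]
    - [[0,-1.4,0],0]
    - [[0,-2.1,0],0]
    - [[0,-2.5,0],0]
    - [[0,-2.5,0],0]

```text
t: 4.5
tool_pos: [0.4462, -0.0653, 0.1591]
tcp_rot: [-1.571, -0.002, -0.039]
force: [0.0, -0.3, -0.9]
width: 0.0269
```

Run:
```python
from h import *
rows((.4177,.167,.159),(.4177,.167,.125),(.4177,.167,.107))
```

```text
t 4.50 pos [ 0.4462 -0.0653  0.1591] rot [-1.571 -0.002 -0.039] F [ 0.01 -0.3  -0.94] w 0.0269
[[-0.94,-0.00,5.78],0.00]
[[-0.94,0.85,5.78],0.00]
[[-0.94,1.30,5.78],0.00]
```

move_arm:
  commands:
    - [[-0.2,0,1],0]
    - [[-0.4,0,2.2],0]
    - [[-0.6,0,3.4],0]
    - [[-0.8,0,4.6],0]
    - [[-0.94,0,5.5],0]
    - [[-0.94,0,5.78],0]
    - [[-0.94,0.85,5.78],0]
    - [[-0.94,0.85,5.78],0]

```text
t: 5.5
tool_pos: [0.4156, 0.1652, 0.1224]
tcp_rot: [-1.575, 0.006, -0.041]
force: [-0.3, -0.4, -0.8]
width: 0.0269
```

Run:
```python
from h import *
import cv2
for n in("side","top"):
    a=eyes.capture(n)
    a=a[130:260,190:340] if n=="side" else a[205:305,255:395]
    cv2.imwrite(f"pics/{n}3.png",cv2.resize(a,None,fx=5,fy=5,interpolation=cv2.INTER_CUBIC))
rows((.4177,.167,.107),(.4177,.167,.0995))
```

```text
t 5.60 pos [0.4175 0.166  0.1244] rot [-1.572e+00  1.000e-03 -4.100e-02] F [ 0.29  0.3  -0.87] w 0.0270
[[0.01,0.43,0.02],0.00]
[[0.01,0.62,0.03],0.00]
```

View pics/side3.png

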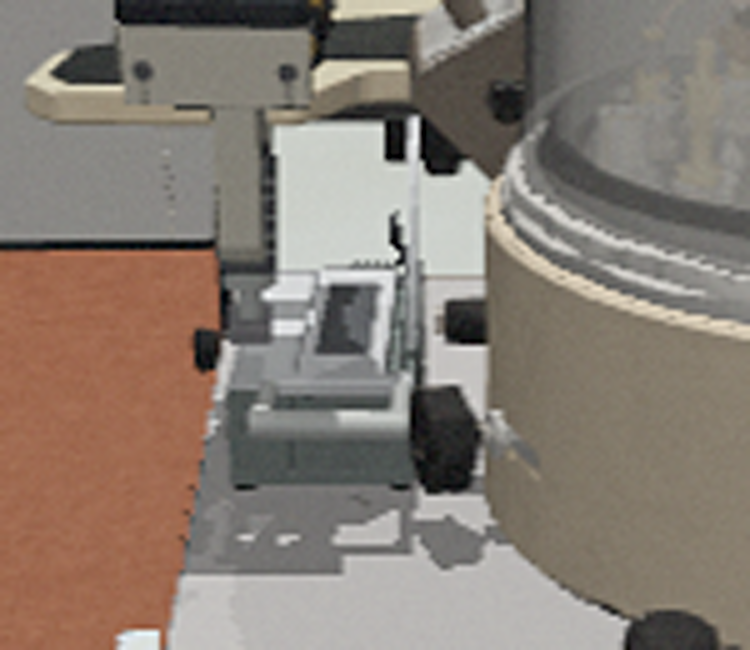

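View pics/top3.png

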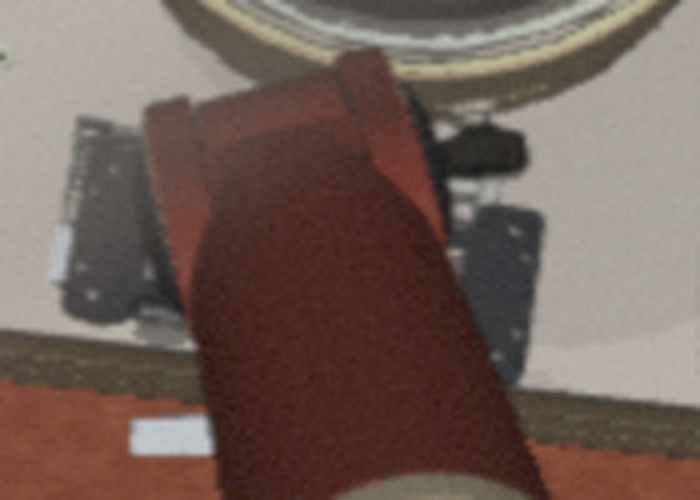

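Run:
```python
from h import *
o=lambda zx,zy:(190+zx/5,130+zy/5)
def Py(u,v,y):
    a,d=ray("side",u,v);return a+d*(y-a[1])/d[1]
print("shoe L,R",Py(*o(222,343),.149),Py(*o(272,343),.149))
for z in [(230,390),(275,385)]: print("rim corner",P("side",*o(*z),.05))
import cv2
a=cv2.imread("pics/side3.png")[230:480,180:440]
cv2.imwrite("pics/side3z.png",cv2.resize(a,None,fx=2.3,fy=2.3,interpolation=cv2.INTER_CUBIC))
```

```text
shoe L,R [0.40692509 0.149      0.06670536] [0.42807479 0.149      0.06645037]
rim corner [0.41043628 0.13669661 0.05      ]
rim corner [0.42916269 0.1416618  0.05      ]
```

View pics/side3z.png

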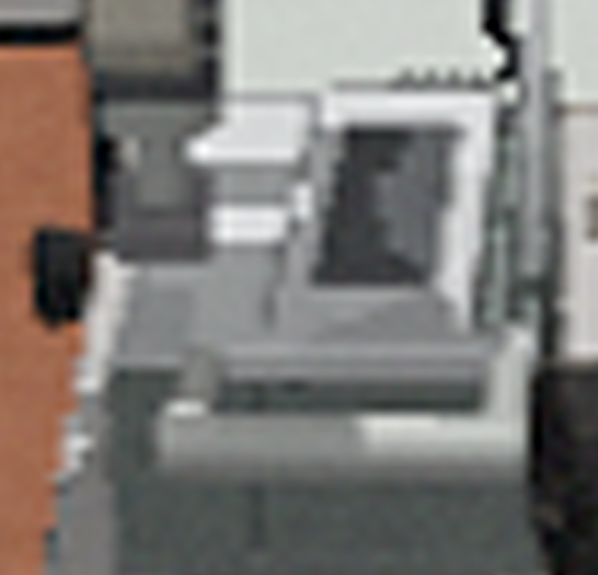

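The shoe spans x 0.407–0.428 against a rim centre of about 0.4215 (mean of both views), so I shift it +2 mm and lower to part-press.

move_arm:
  commands:
    - [[0.05,0.2,0.03],0]
    - [[0.05,0.35,0.03],0]
    - [[0.05,0.45,0.03],0]
    - [[0.05,0.5,0.03],0]
    - [[0.05,0.55,0.03],0]
    - [[0.05,0.6,0.03],0]
    - [[0.05,0.62,0.03],0]
    - [[0.05,0.62,0.03],0]

```text
t: 6.6
tool_pos: [0.4193, 0.1684, 0.0997]
tcp_rot: [-1.571, 0.0, -0.039]
force: [-1.4, -1.2, 3.6]
width: 0.0272
```

Run:
```python
from h import *
import cv2
for n in("side",):
    a=eyes.capture(n)[170:230,215:295]
    cv2.imwrite(f"pics/{n}4.png",cv2.resize(a,None,fx=9,fy=9,interpolation=cv2.INTER_CUBIC))
rows((.4195,.167,.0995),(.4237,.267,.0995))
```

```text
t 6.65 pos [0.4193 0.1683 0.0997] rot [-1.571  0.    -0.039] F [-1.83  0.37  3.75] w 0.0273
[[0.01,0.01,-0.03],0.00]
[[0.01,0.01,2.47],0.00]
```

View pics/side4.png

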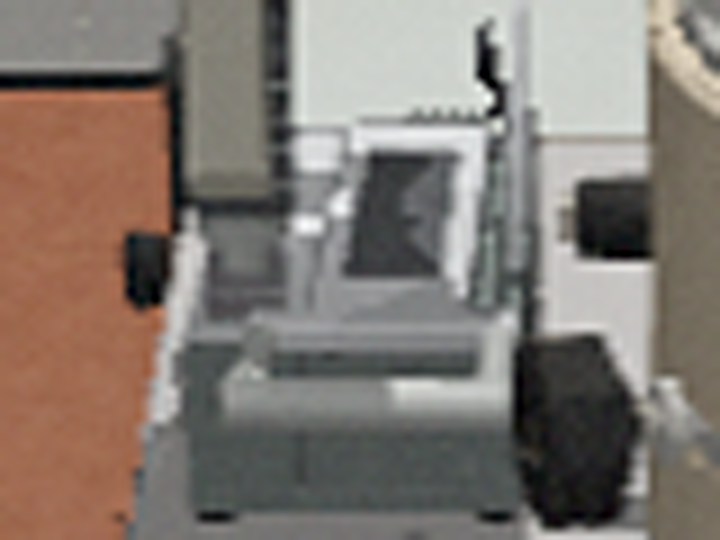

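Force is about 4.6 N net, so roughly 5 mm of press. The picture shows the shoe seated on the rim at (245,290), clear of the lid. Sliding.

move_arm:
  commands:
    - [[0,0,0.1],0]
    - [[0,0,0.25],0]
    - [[0,0,0.4],0]
    - [[0,0,0.55],0]
    - [[0,0,0.7],0]
    - [[0,0,0.85],0]
    - [[0,0,0.95],0]
    - [[0,0,0.95],0]

```text
t: 7.65
tool_pos: [0.4209, 0.2074, 0.0997]
tcp_rot: [-1.57, -0.0, -0.038]
force: [-0.4, -1.3, 4.0]
width: 0.0269
```

Run:
```python
from h import *
rows((.4237,.267,.0995))
```

```text
t 7.65 pos [0.4209 0.2074 0.0997] rot [-1.57  -0.    -0.038] F [-0.43 -1.31  3.99] w 0.0269
[[0.01,0.01,1.49],0.00]
```

move_arm:
  commands:
    - [[0,0,0.12],0]
    - [[0,0,0.25],0]
    - [[0,0,0.37],0]
    - [[0,0,0.5],0]
    - [[0,0,0.62],0]
    - [[0,0,0.75],0]
    - [[0,0,0.85],0]
    - [[0,0,0.95],0]

```text
t: 8.65
tool_pos: [0.4224, 0.2446, 0.0996]
tcp_rot: [-1.571, 0.0, -0.039]
force: [-0.4, -2.8, 3.2]
width: 0.0271
```

move_arm:
  commands:
    - [[0,0,0.12],0]
    - [[0,0,0.25],0]
    - [[0,0,0.37],0]
    - [[0,0,0.48],0]
    - [[0,0,0.54],0]
    - [[0,0,0.54],0]
    - [[0,0,0.54],0]

```text
t: 9.52
tool_pos: [0.4232, 0.2666, 0.0998]
tcp_rot: [-1.57, -0.0, -0.039]
force: [-0.4, -1.9, 2.2]
width: 0.0266
```

Run:
```python
from h import *
import cv2
for n in("side","top"):
    a=eyes.capture(n)
    a=a[150:230,215:320] if n=="side" else a[205:305,225:365]
    f=7 if n=="side" else 5
    cv2.imwrite(f"pics/{n}5.png",cv2.resize(a,None,fx=f,fy=f,interpolation=cv2.INTER_CUBIC))
rows((.4237,.267,.0995))
```

```text
t 9.62 pos [0.4232 0.2666 0.0998] rot [-1.57  -0.    -0.039] F [-0.44 -0.3   3.64] w 0.0273
[[0.01,0.01,0.01],0.00]
```

View pics/side5.png

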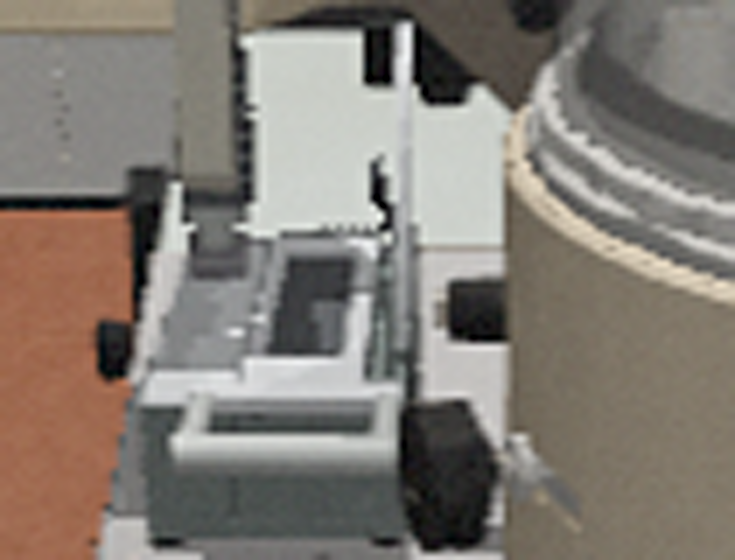

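View pics/top5.png

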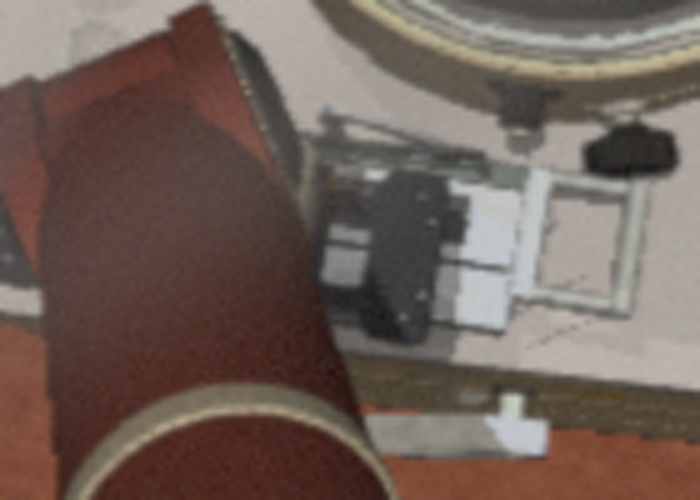

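Run:
```python
from h import *
print("shoe near edge mid",P("side",215+218/7,150+275/7,.05))
print("rim near L,R",P("side",215+143/7,150+400/7,.05),P("side",215+165/7,150+370/7,.05))
rows((.4232,.2666,.15),(.4465,-.065,.16),(.4465,-.065,.060))
```

```text
shoe near edge mid [0.42689756 0.25250664 0.05      ]
rim near L,R [0.40892419 0.14155405 0.05      ] [0.4141451  0.16609743 0.05      ]
t 9.62 pos [0.4232 0.2666 0.0998] rot [-1.57  -0.    -0.039] F [-0.44 -0.3   3.64] w 0.0273
[[-0.00,-1.26,0.00],0.00]
[[0.90,-1.51,-8.26],0.00]
[[0.90,0.99,-8.26],0.00]
```

Spring part-way in, shoe at the hinge end (y about +50 in the case frame). Lifting off and returning.

move_arm:
  commands:
    - [[0,-0.5,0],0]
    - [[0,-1.2,0],0]
    - [[0,-1.5,0],0]
    - [[0.1,-1.5,-0.9],0]
    - [[0.25,-1.5,-2.2],0]
    - [[0.4,-1.5,-3.6],0]
    - [[0.55,-1.5,-5.0],0]
    - [[0.7,-1.5,-6.4],0]

```text
t: 10.62
tool_pos: [0.4409, 0.0077, 0.1591]
tcp_rot: [-1.571, 0.001, -0.038]
force: [1.0, -0.0, -1.4]
width: 0.027
```

Run:
```python
from h import *
rows((.443,-.065,.16),(.443,-.065,.080))
```

```text
t 10.62 pos [0.4409 0.0077 0.1591] rot [-1.571e+00  1.000e-03 -3.800e-02] F [ 1.02 -0.03 -1.36] w 0.0270
[[0.12,-0.02,-1.82],0.00]
[[0.12,1.98,-1.82],0.00]
```

move_arm:
  commands:
    - [[0.06,0,-0.9],0]
    - [[0.1,0,-1.6],0]
    - [[0.1,0,-1.85],0]
    - [[0.1,0.6,-1.85],0]
    - [[0.1,1.4,-1.85],0]
    - [[0.1,1.9,-1.85],0]
    - [[0.1,2.0,-1.85],0]
    - [[0.1,2.0,-1.85],0]

```text
t: 11.62
tool_pos: [0.4425, -0.0643, 0.0797]
tcp_rot: [-1.57, 0.0, -0.038]
force: [0.9, -0.9, -1.2]
width: 0.0269
```

Run:
```python
from h import *
import cv2
a=eyes.capture("side")[210:300,200:310]
cv2.imwrite("pics/side6.png",cv2.resize(a,None,fx=6,fy=6,interpolation=cv2.INTER_CUBIC))
rows((.443,-.065,.059))
```

```text
t 11.68 pos [ 0.4428 -0.0645  0.0801] rot [-1.571e+00 -1.000e-03 -3.800e-02] F [ 0.61 -0.12 -1.66] w 0.0272
[[0.01,0.53,-0.01],0.00]
```

View pics/side6.png

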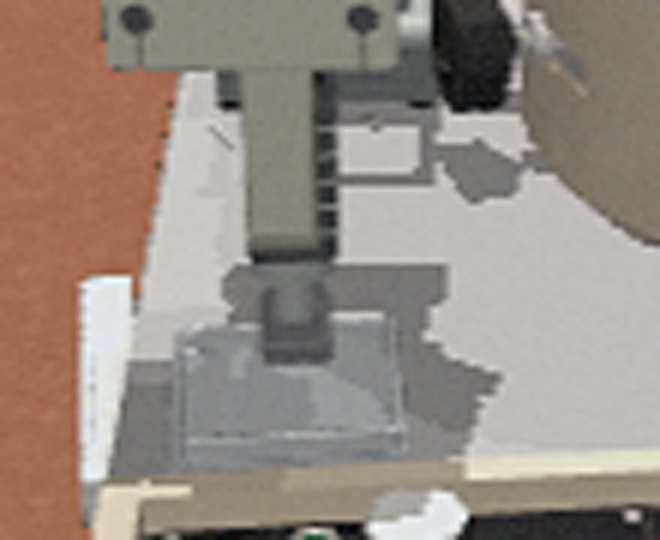

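The shoe (298,350) is above the middle of the tray (290,390). Lowering.

move_arm:
  commands:
    - [[0,0.2,0],0]
    - [[0,0.35,0],0]
    - [[0,0.45,0],0]
    - [[0,0.53,0],0]
    - [[0,0.55,0],0]
    - [[0,0.55,0],0]

```text
t: 12.42
tool_pos: [0.4423, -0.0651, 0.0579]
tcp_rot: [-1.571, 0.0, -0.039]
force: [-0.5, 0.3, 1.5]
width: 0.0269
```

Run:
```python
from h import *
rows()
```

```text
t 12.43 pos [ 0.4423 -0.0651  0.0579] rot [-1.571  0.    -0.039] F [-0.52  0.26  1.52] w 0.0269
```

Contact (−1.4 → +1.5 N). Releasing: open fully, then straight up.

move_arm:
  commands:
    - [[0,0,0],0]
    - [[0,0,0],0]
    - [[0,0,0],0]
    - [[0,0,0],0]
    - [[0,0,0],0]
    - [[0,0,0],0]
    - [[0,0,0],0]
  jaw: -1

```text
t: 13.3
tool_pos: [0.4423, -0.065, 0.0576]
tcp_rot: [-1.571, 0.0, -0.039]
force: [0.3, 0.3, 0.3]
width: 0.0912
```

move_arm:
  commands:
    - [[0,-0.5,0],0]
    - [[0,-1.3,0],0]
    - [[0,-2.3,0],0]
    - [[0,-3.3,0],0]
    - [[0,-3.5,0],0]
    - [[0,-3.5,1.3],0]
    - [[0,-3.5,1.9],0]
    - [[0,-3.5,1.9],0]

```text
t: 14.3
tool_pos: [0.4446, 0.0128, 0.1967]
tcp_rot: [-1.57, 0.002, -0.034]
force: [-0.1, -0.4, -0.2]
width: 0.0928
```

Run:
```python
from h import *
import cv2
for n in("side","top"):
    a=eyes.capture(n); cv2.imwrite(f"pics/{n}7raw.png",a)
    a=a[150:300,200:350] if n=="side" else a[205:305,285:435]
    f=4 if n=="side" else 5
    cv2.imwrite(f"pics/{n}7.png",cv2.resize(a,None,fx=f,fy=f,interpolation=cv2.INTER_CUBIC))
rows()
```

```text
t 14.40 pos [0.4447 0.01   0.1969] rot [-1.572  0.002 -0.04 ] F [ 0.04 -0.74 -0.68] w 0.0929
```

View pics/side7.png

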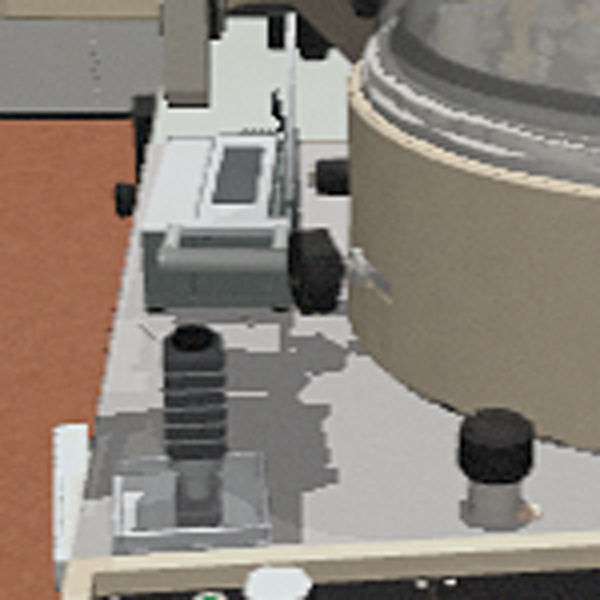

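View pics/top7.png

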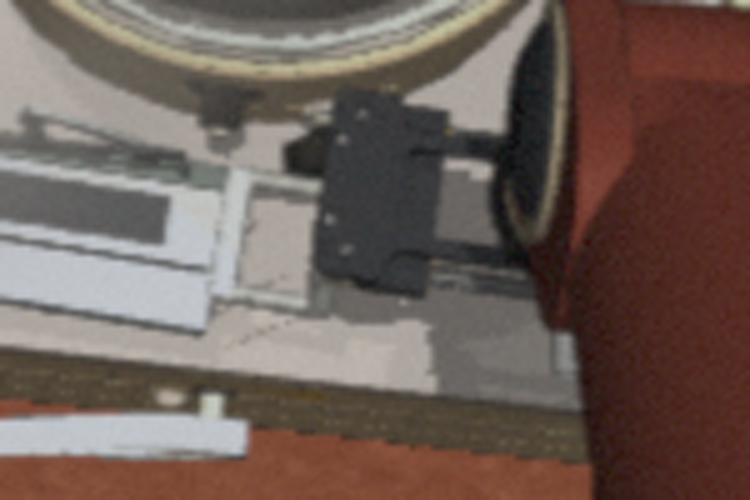

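Run:
```python
from h import *
import cv2
O=np.array([.448,.2162,0]);a=.038
X=np.array([np.cos(a),-np.sin(a),0]);Y=np.array([np.sin(a),np.cos(a),0]);Z=np.array([0,0,1])
C=lambda x,y,z:O+x*X+y*Y+z*Z
im={n:cv2.imread(f"pics/{n}0.png") for n in("top","side")}
for n in im:
    for th in(.4,.5,.6,.65): print(n,th,proj(n,C(.035,.066-.13*np.cos(th),.05+.13*np.sin(th))).round(1))
    print("hinge",proj(n,C(.035,.066,.05)).round(1), "hinge high",proj(n,C(.035,.066,.12)).round(1),"handle",proj(n,C(.008,-.128,.056)).round(1), "rim handle corner",proj(n,C(-.04,-.075,.05)).round(1))
cv2.imwrite("pics/t8.png",cv2.resize(im["top"][222:252,262:342],None,fx=10,fy=10,interpolation=cv2.INTER_CUBIC))
cv2.imwrite("pics/s8.png",cv2.resize(im["side"][150:220,250:290],None,fx=8,fy=8,interpolation=cv2.INTER_CUBIC))
```

```text
top 0.4 [321.3 235.5]
top 0.5 [318.9 234.4]
top 0.6 [315.9 233.2]
top 0.65 [314.2 232.6]
hinge [272.8 231.3] hinge high [269.6 226.5] handle [350.2 253.8] rim handle corner [325.4 270.6]
side 0.4 [269.  181.5]
side 0.5 [269.  175.5]
side 0.6 [269.1 169.6]
side 0.65 [269.1 166.7]
hinge [270.9 185.1] hinge high [270.6 157.4] handle [254.6 214.1] rim handle corner [233.7 206.9]
```

View pics/t8.png

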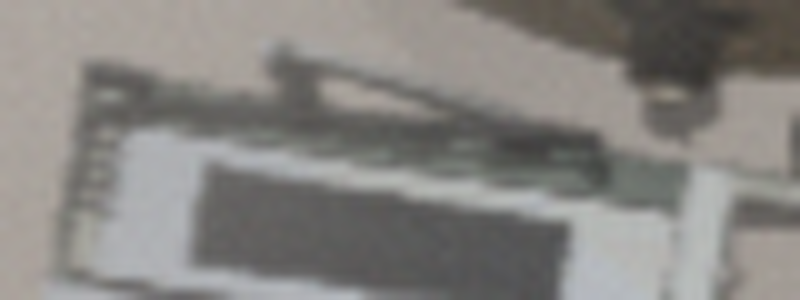

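View pics/s8.png

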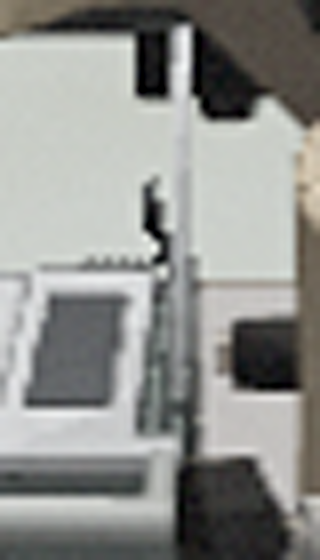

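Run:
```python
import cv2,numpy as np
for f in("side0","side7raw"):
    a=cv2.cvtColor(cv2.imread(f"pics/{f}.png"),cv2.COLOR_BGR2GRAY)
    print(f);print("     ",*range(262,280))
    for v in range(166,192): print(v,a[v,262:280])
a=cv2.cvtColor(cv2.imread("pics/top7raw.png"),cv2.COLOR_BGR2GRAY)
b=cv2.imread("pics/top7raw.png")
cv2.imwrite("pics/t9.png",cv2.resize(b[218:254,262:342],None,fx=10,fy=10,interpolation=cv2.INTER_NEAREST))
cv2.imwrite("pics/s9.png",cv2.resize(cv2.imread("pics/side7raw.png")[150:195,255:285],None,fx=13,fy=13,interpolation=cv2.INTER_NEAREST))
```

```text
side0
      262 263 264 265 266 267 268 269 270 271 272 273 274 275 276 277 278 279
166 [203 203 203 203 202 202 203 203 203 207 202 190 204 207 208 207 208 209]
167 [204 203 202 204 203 203 202 204 204 203 189 185 205 203 204 205 206 205]
168 [203 201 205 204 204 204 204 202 205 204 193 185 206 203 203 205 204 205]
169 [204 203 205 204 203 206 205 203 206 204 194 186 205 206 204 204 205 204]
170 [203 205 203 205 205 206 205 206 206 205 192 191 205 204 205 205 205 204]
171 [206 204 205 204 205 207 209 207 206 204 187 175 207 205 204 203 205 204]
172 [205 206 205 207 206 211 186 136 209 203 178 173 208 205 207 206 205 205]
173 [204 206 204 207 206 189  69 154 212 204 178 173 207 208 206 205 205 206]
174 [204 206 205 207 208 189  56 156 217 204 180 174 208 206 205 206 205 203]
175 [205 206 206 205 212 193  45  58 144 209 181 173 207 208 205 207 206 206]
176 [206 206 206 206 211 193  32  39 142 209 180 172 208 205 204 207 207 208]
177 [207 205 206 206 211 195  17  33 147 209 178 175 209 205 204 204 204 205]
178 [206 206 207 207 210 190   3  25 155 212 170 174 209 206 208 204 205 206]
17
[... 2426 characters left out ...]
83 [116 123 127 119 125  98 115 150 200 121 169 127 152 211 208 207 208 207]
184 [221 224 222 221 221 223 206 166 198 117 169 129 151 215 212 208 210 210]
185 [223 222 221 220 219 222 206 114  86 132 169 125  92 142 164 161 160 163]
186 [170 168 169 190 220 221 207  87 100 154 172 127 113 180 198 196 196 195]
187 [ 99  96  91 105 174 221 204  69  98 138 168 130 135 188 198 195 197 196]
188 [ 97  97  92 139 197 221 200 106 143 138 166 131 135 183 198 196 197 198]
189 [101  98  92 158 222 217 188  98 127 128 155 125 135 182 198 199 199 195]
190 [ 98  94  96 167 224 216 181  89 127 119 154 121 124 184 198 197 181  86]
191 [100  96  90 156 210 195 145 110 138 127 155 119 118 180 193 179 158  50]
```

View pics/t9.png

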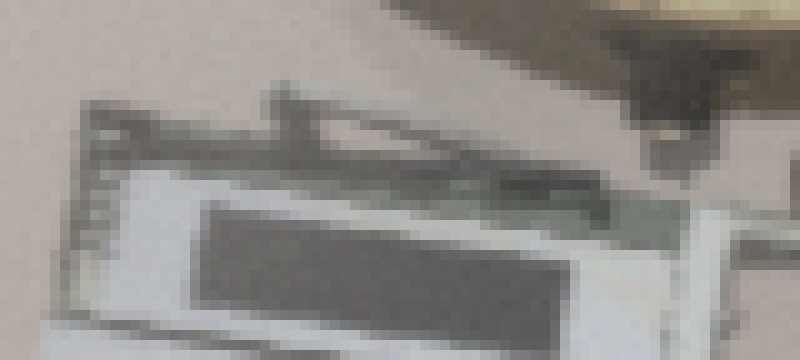

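View pics/s9.png

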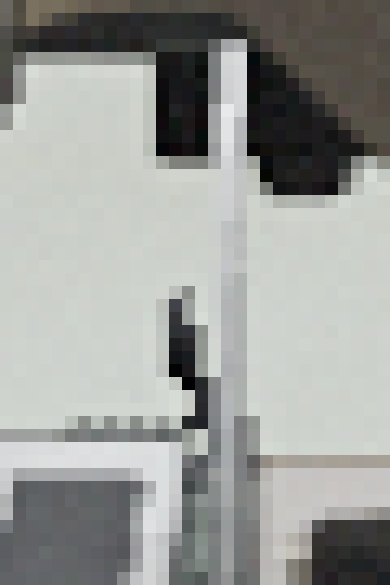

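The gauge stands upright in the tray (zoom 195,430). The set arm's round tip is at side px (268.5,175.3), which gives a set-arm angle of about 0.50 rad; the top view gives 0.47–0.50. Next is the bar, expected at about (0.451,0.088).

Run:
```python
from h import *
rows((.4508,.0875,.15))
```

```text
t 14.40 pos [0.4447 0.01   0.1969] rot [-1.572  0.002 -0.04 ] F [ 0.04 -0.74 -0.68] w 0.0929
[[0.08,1.17,1.94],0.00]
```

move_arm:
  commands:
    - [[0.03,0,0.7],0]
    - [[0.06,0.3,1.4],0]
    - [[0.08,0.8,1.94],0]
    - [[0.08,1.17,1.94],0]
    - [[0.08,1.17,1.94],0]
    - [[0.08,1.17,1.94],0]
  jaw: 0.28

```text
t: 15.15
tool_pos: [0.4519, 0.087, 0.1511]
tcp_rot: [-1.571, -0.0, -0.041]
force: [0.1, 0.4, 0.6]
width: 0.0374
```

Run:
```python
from h import *
import cv2
for n in("side","top"):
    a=eyes.capture(n); cv2.imwrite(f"pics/{n}8raw.png",a)
    a=a[130:280,200:350] if n=="side" else a[205:305,285:435]
    f=4 if n=="side" else 5
    cv2.imwrite(f"pics/{n}8.png",cv2.resize(a,None,fx=f,fy=f,interpolation=cv2.INTER_CUBIC))
rows((.4508,.0875,.054))
s=telemetry.get_state()["tool_pos"]
print(proj("side",np.array(s)-[0,0,.017]),proj("top",[.451,.088,.062]))
```

```text
t 15.25 pos [0.452  0.0875 0.1514] rot [-1.571e+00 -1.000e-03 -4.100e-02] F [-0.67 -0.48  0.51] w 0.0341
[[-0.03,2.44,-0.00],0.00]
[254.17097293 177.49679188] [350.34352894 253.62611655]
```

View pics/side8.png

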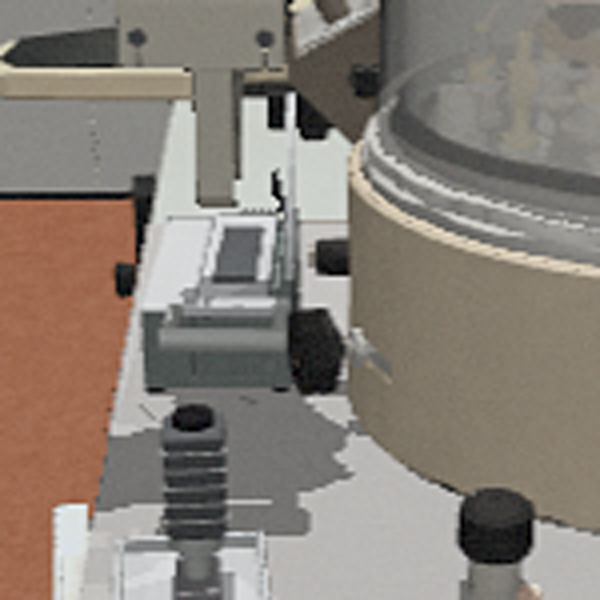

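View pics/top8.png

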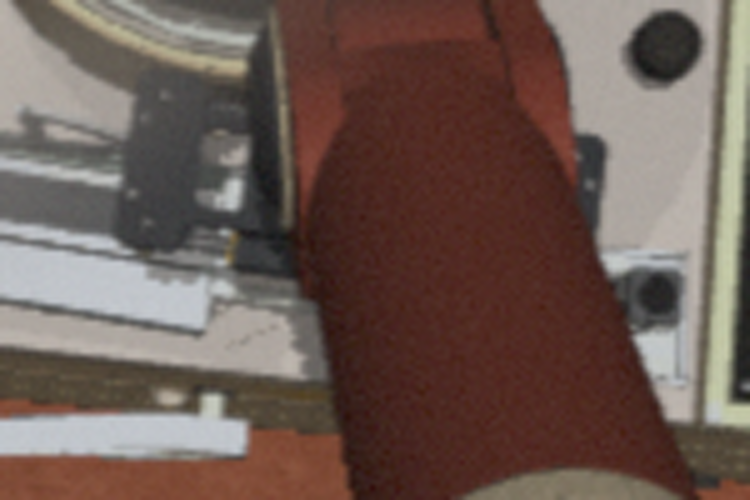

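The fingers sit over the bar (side zoom: bar spans x 160–290 at y 340, finger at 217), and the gauge is still upright. Descending.

move_arm:
  commands:
    - [[0.0,0.6,0],0]
    - [[0.02,1.1,0],0]
    - [[0.02,1.5,0],0]
    - [[0.02,1.8,0],0]
    - [[0.02,1.9,0],0]

```text
t: 15.88
tool_pos: [0.4523, 0.0881, 0.0746]
tcp_rot: [-1.571, 0.0, -0.039]
force: [0.5, 0.1, 0.0]
width: 0.0336
```

Run:
```python
from h import *
import cv2
a=eyes.capture("side")[150:260,210:330]
cv2.imwrite("pics/side9.png",cv2.resize(a,None,fx=5,fy=5,interpolation=cv2.INTER_CUBIC))
a=eyes.capture("top")[215:275,300:390]
cv2.imwrite("pics/top9.png",cv2.resize(a,None,fx=7,fy=7,interpolation=cv2.INTER_CUBIC))
rows((.452,.0875,.054))
```

```text
t 15.97 pos [0.4524 0.0882 0.0749] rot [-1.571  0.    -0.039] F [0.69 0.6  0.44] w 0.0337
[[-0.01,0.52,-0.02],0.00]
```

View pics/side9.png

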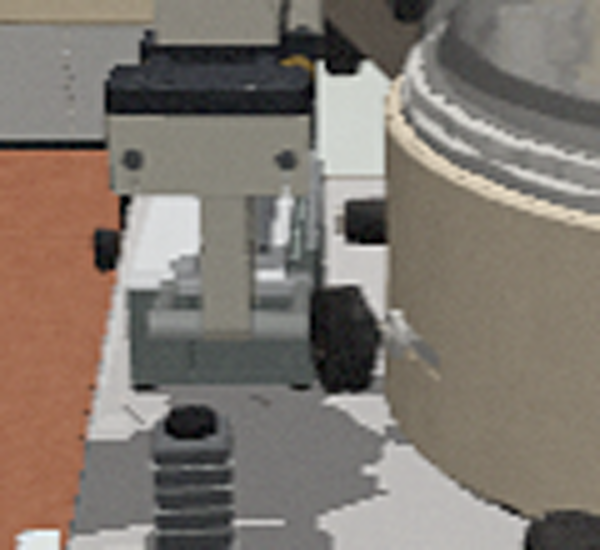

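View pics/top9.png

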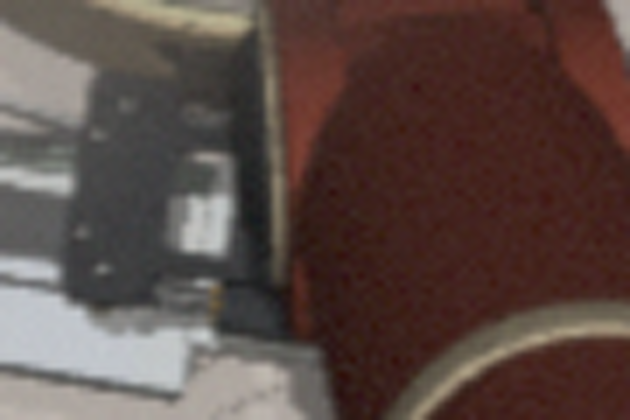

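The near finger (228,300) is in front of the bar, roughly mid-span (150–310), with no contact force. Going down to grip height.

move_arm:
  commands:
    - [[0.0,0.2,0],0]
    - [[0.0,0.4,0],0]
    - [[0.0,0.52,0],0]
    - [[0.0,0.52,0],0]

```text
t: 16.48
tool_pos: [0.4522, 0.0883, 0.0537]
tcp_rot: [-1.571, 0.001, -0.039]
force: [0.1, -0.7, 0.3]
width: 0.0334
```

move_arm:
  commands:
    - [[0,0,0],0]
    - [[0,0,0],0]
    - [[0,0,0],0]
    - [[0,0,0],0]
    - [[0,0,0],0]
    - [[0,0,0],0]
  jaw: 1
  squeeze: 35

```text
t: 17.23
tool_pos: [0.4523, 0.0871, 0.0541]
tcp_rot: [-1.572, 0.0, -0.04]
force: [0.0, -6.1, 0.9]
width: 0.011
```

Run:
```python
from h import *
rows((.452,.0875,.054))
```

```text
t 17.23 pos [0.4523 0.0871 0.0541] rot [-1.572  0.    -0.04 ] F [ 0.01 -6.12  0.87] w 0.0110
[[-0.01,0.00,0.01],0.00]
```

Gripped: width 11 mm on a 12 mm bar. Lifting along the arc, trimming the small y offset.

move_arm:
  commands:
    - [[0,-0.12,-0.03],0]
    - [[0,-0.24,-0.02],0]
    - [[0,-0.48,0.01],0]
    - [[0,-0.72,0.05],0]
    - [[0,-0.96,0.1],0]
    - [[0,-1.2,0.16],0]
    - [[0,-1.2,0.16],0]
    - [[0,-1.2,0.16],0]

```text
t: 18.23
tool_pos: [0.4526, 0.0944, 0.1027]
tcp_rot: [-1.571, -0.001, -0.039]
force: [1.9, -4.9, -3.4]
width: 0.011
```

Run:
```python
from h import *
import cv2
a=eyes.capture("side")[130:260,210:330]
cv2.imwrite("pics/side10.png",cv2.resize(a,None,fx=4.5,fy=4.5,interpolation=cv2.INTER_CUBIC))
rows()
```

```text
t 18.27 pos [0.4527 0.0943 0.1027] rot [-1.571e+00 -1.000e-03 -3.900e-02] F [ 2.09 -5.7  -4.06] w 0.0109
```

View pics/side10.png

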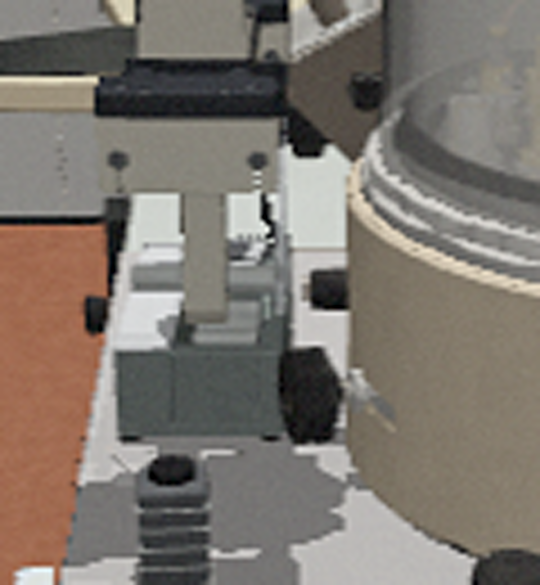

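The lid is rising, with the bar at side zoom y 275 and θ about 0.255. Continuing to about 0.50.

move_arm:
  commands:
    - [[0,-0.22,0.04],0]
    - [[0,-0.45,0.13],0]
    - [[0,-0.67,0.23],0]
    - [[0,-0.9,0.34],0]
    - [[0,-1.1,0.45],0]
    - [[0,-1.1,0.45],0]
    - [[0,-1.1,0.45],0]
    - [[0,-1.1,0.45],0]

```text
t: 19.27
tool_pos: [0.4535, 0.1121, 0.1467]
tcp_rot: [-1.572, -0.001, -0.039]
force: [3.2, -4.5, -3.8]
width: 0.0112
```

Run:
```python
from h import *
import cv2
for n in("side","top"):
    a=eyes.capture(n); cv2.imwrite(f"pics/{n}11raw.png",a)
    a=a[120:260,210:330] if n=="side" else a[205:295,255:435]
    cv2.imwrite(f"pics/{n}11.png",cv2.resize(a,None,fx=4.2,fy=4.2,interpolation=cv2.INTER_CUBIC))
rows()
z=telemetry.get_state()["tool_pos"][2]
print("lid", np.arcsin((z+.0019-.05)/.1941)-.031)
```

```text
t 19.38 pos [0.4535 0.1121 0.1467] rot [-1.572e+00 -1.000e-03 -3.900e-02] F [ 3.26 -4.36 -2.95] w 0.0110
lid 0.5018689663534087
```

View pics/side11.png

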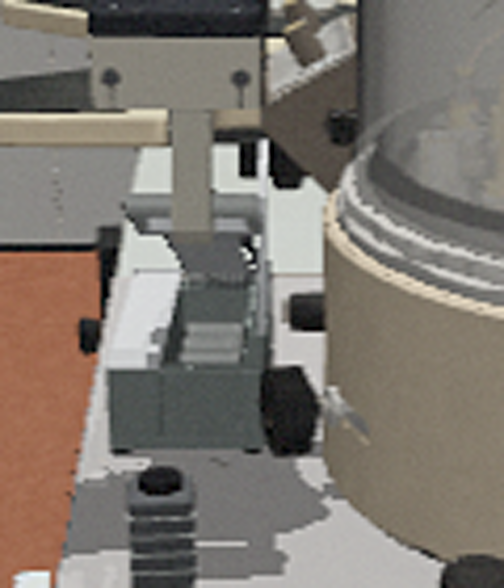

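View pics/top11.png

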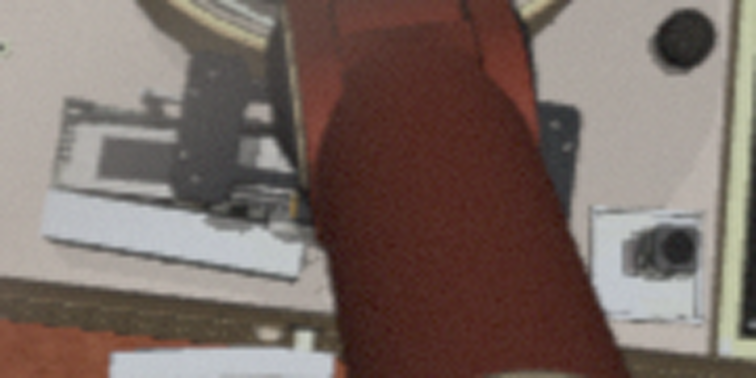

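Run:
```python
from h import *
import cv2
O=np.array([.448,.2162,0]);a=.038
X=np.array([np.cos(a),-np.sin(a),0]);Y=np.array([np.sin(a),np.cos(a),0]);Z=np.array([0,0,1])
def L(x,r,h,th): return O+x*X+(.066-r*np.cos(th)+h*np.sin(th)*1)*Y+(.05+r*np.sin(th)+h*np.cos(th))*Z
for th in(.4,.45,.5,.55,.6): print(th,"bar",proj("side",L(.008,.194,.006,th)).round(1),"lid end bot",proj("side",L(.02,.152,0,th)).round(1),"top",proj("side",L(.02,.152,.006,th)).round(1),"tip",proj("side",L(.035,.13,0,th)).round(1))
a=cv2.imread("pics/side11raw.png")[155:195,236:281]
cv2.imwrite("pics/side11z.png",cv2.resize(a,None,fx=16,fy=14,interpolation=cv2.INTER_NEAREST))
g=cv2.cvtColor(cv2.imread("pics/side11raw.png"),cv2.COLOR_BGR2GRAY)
print("   ",*range(256,278))
for v in range(160,192): print(v,g[v,256:278])
```

```text
0.4 bar [254.3 176.2] lid end bot [261.4 180.7] top [261.4 177.8] tip [269.  181.5]
0.45 bar [254.4 171.4] lid end bot [261.5 177.1] top [261.5 174.3] tip [269.  178.4]
0.5 bar [254.4 166.7] lid end bot [261.5 173.5] top [261.5 170.7] tip [269.  175.5]
0.55 bar [254.5 162. ] lid end bot [261.5 170. ] top [261.5 167.2] tip [269.  172.5]
0.6 bar [254.6 157.4] lid end bot [261.6 166.5] top [261.6 163.8] tip [269.1 169.6]
    256 257 258 259 260 261 262 263 264 265 266 267 268 269 270 271 272 273 274 275 276 277
160 [126 129 127 117 152 211 206 205 205 210 193  15  28  23  16 162 227 184
  20  20  32  27]
161 [131 128 132 118 151 210 204 203 204 206 190   0   9  16   1 155 222 176
   0   4  24  19]
162 [129 130 129 118 152 210 206 205 205 205 200 160 130 129 125 170 212 188
 160  21  26  39]
163 [128 131 130 117 153 211 206 204 204 205 208 208 212 212 210 210 207 195
 195   3  24  37]
164 [127 131 130 116 156 213 208 207 205 205 207 204 206 208 206 209 206 196
 199 116   7  28]
165 [126 131 129 122  76 148 213 212 212 211 212 210 211 209 209 211 208 193
 208 204 176 182]
166 [132 126 129
[... 1753 characters left out ...]
3  63  97 147 116
 156 215 211 208]
185 [121 120 102  79 100 104  97 103  89 102  95 104  78  72  90 134 148 114
  95 142 162 165]
186 [104 106 100  86  70  78  88 102  90 101  93 103  64  72 100 142 148 114
 111 181 199 196]
187 [ 77  84  89  70  66  72  60  65  68  77  65  68  53  66  91 124 145 119
 135 187 200 198]
188 [ 97  95  86  70  78  76  67  69  66  68  63  70  59 112 146 122 142 125
 136 181 198 197]
189 [ 82  82  82  84  84  83  84  87  82  88  80  86  83 107 131 118 137 118
 135 184 200 200]
190 [ 81  84  87  85  84  85  82  83  87  85  84  84  76  98 129 106 143 115
 127 188 198 201]
191 [ 83  83  85  86  85  82  86  85  79  80  84  84  81 116 145 119 141 113
 121 184 191 164]
```

View pics/side11z.png

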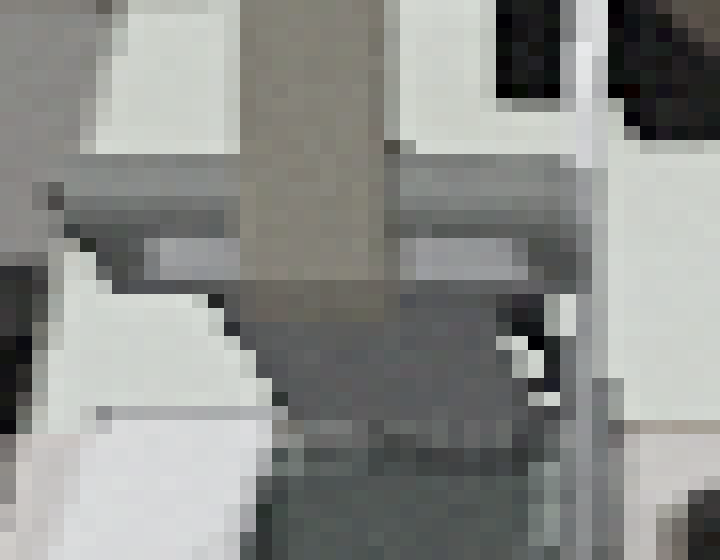

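In the same view the lid end face (rows 171.5–174.7) reads θ about 0.485 and the set arm about 0.50. The TCP height gives 0.50. Nudging up 3 mm, then confirming it is at rest.

move_arm:
  commands:
    - [[0,-0.04,0.02],0]
    - [[0,-0.07,0.035],0]
    - [[0,-0.07,0.035],0]
    - [[0,-0.07,0.035],0]
    - [[0,-0.07,0.035],0]
    - [[0,-0.07,0.035],0]

```text
t: 20.12
tool_pos: [0.4535, 0.1137, 0.1495]
tcp_rot: [-1.572, -0.001, -0.039]
force: [2.7, -5.5, -4.3]
width: 0.0111
```

Run:
```python
from h import *
import cv2
a=eyes.capture("side")
cv2.imwrite("pics/side12.png",cv2.resize(a[140:300,210:370],None,fx=3.7,fy=3.7,interpolation=cv2.INTER_CUBIC))
g=cv2.cvtColor(a,cv2.COLOR_BGR2GRAY)
for v in range(162,184): print(v,g[v,260:274])
rows()
s=telemetry.get_state();z=s["tool_pos"][2]
print("lid", np.arcsin((z+.0019-.05)/.1941)-.031,s["qd"].round(4))
```

```text
162 [ 80 146 209 206 205 207 201 163 126 131 127 167 211 187]
163 [ 74 149 219 214 211 207 208 209 212 212 211 211 208 197]
164 [ 86  79  54  57 145 213 212 212 211 211 213 212 210 196]
165 [109 137 135 130 128 131 129 132 129 128 122 166 215 196]
166 [110 141 139 138 136 135 133 134 134 132 128 131 153 169]
167 [112 131 129 131 131 132 129 130 129 128 121 131 152 171]
168 [ 97 116 115 112 114 115 117 117 121 120 114 130 153 172]
169 [ 93  95  92  92  91  90  91  99 102 107 102 112 142 172]
170 [ 80 154 222 218 220 220 223 201  88  80  75  89 130 180]
171 [108 134 147 149 143 149 149 140 102  75  75  92 127 172]
172 [114 146 149 147 146 148 147 151 133  75  80  71 102 172]
173 [118 148 147 146 150 149 150 148 144 106  77  76 104 173]
174 [ 93  90  86  89  86  86  84  85  93  91  84  87 112 173]
175 [ 89  83  80  83  82  80 167 210  48  49 155 209 148 168]
176 [ 96  89  88  89  90  90  82  69  40  39 152 207 146 168]
177 [ 92  92  89  88  91  88  90  75  33  31 151 208 143 169]
178 [ 93  91  91  94  92  90  91  86  65  28 156 211 140 168]
179 [ 91  91  92  97  92  92  90  81  26   9  41 109 148 167]
180 [ 89  95  94  97  90  94  90  89 167 210  34 115 150 169]
181 [ 94  91  90  96  89  93  93  88 164 207  33 107 152 171]
182 [ 90  89  93  95  96  91  92  93  82  42  26 107 150 112]
183 [ 97  89  94  90  94  89  95  90  83 164 208 106 151 116]
t 20.18 pos [0.4536 0.1137 0.1495] rot [-1.572e+00 -1.000e-03 -3.900e-02] F [ 2.51 -4.73 -3.71] w 0.0110
lid 0.5188990034610251 [-0.0008  0.0016 -0.0009 -0.0003  0.0007 -0.0011 -0.0004]
```

View pics/side12.png

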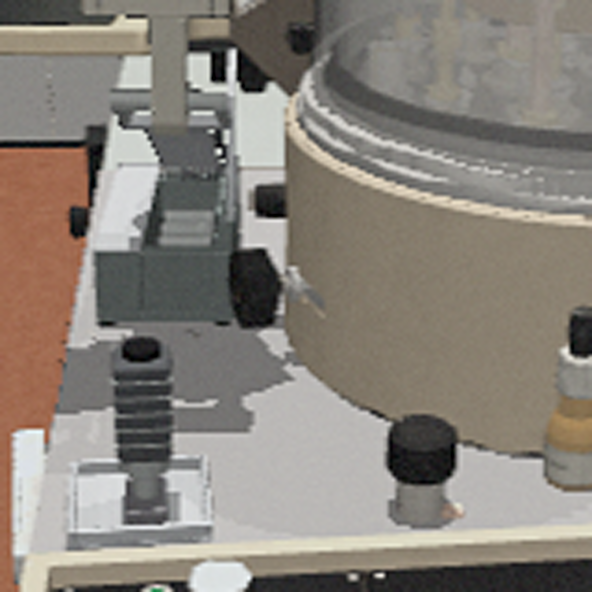

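The lid end-face bottom at row 173.7 gives lid θ about 0.50, matching the set arm. The visible blade rows are unchanged, the gauge stands upright in the tray, and the arm is at rest. Handing in.

```bash
python3 -c "
from bench import finish_job
print(finish_job())"
```

```text
the job is handed in; nothing more can be done
None
```

I handed the job in at about 20 s of the 66 s allowed, with the gripper still holding the lid at the set arm's angle. The hand-in reports no verdict, so the results below are my own readings.

- **Rim check:** I slid the gauge upright along the front rim from y ≈ −48 to about +50 mm in the case frame. The net force was about 3–5 N, which I read as roughly 5 mm of spring travel. I stopped once near the middle, and the shoe stayed clear of the lid.
- **Gauge return:** I stood it upright near the middle of its tray and let go. It was still standing there in the last picture.
- **Lid:** I pinched the bar near its middle (opening 11 mm on the 12 mm bar, 35 N grip set) and raised it along the arc.

| Last check on angle | Reading |
|---|---|
| Set arm, side view | about 0.50 rad |
| Set arm, top view | 0.47–0.50 rad |
| Lid, side view | about 0.50 rad |
| Lid, from gripper height | 0.52 rad |

The two lid readings differ by about 0.02 rad, probably from the bar sitting slightly low in the pads. That is inside the 0.07 rad tolerance. The arm was at rest at hand-in.

I saw no change in the visible part of the set arm or in the eyepiece and dropper. I did not re-measure the tin or ring at the end, and the arm never went near them.

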